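# Set up model-house walls in the gluing jig

### The job

The two primed model-house walls have dried on their wire easels. Stand the longer one (with the doorway) on edge in the long front groove of the plywood gluing jig and the shorter one (with two windows) in the rear groove, both upright, doorway and windows the right way up and fully down in their grooves. Once both stand free, swing the metal keeper bar all the way across their tops, without knocking the partition wall that already stands in the middle groove, or moving the rinse cup or the small figure.

Things in the scene. Friction and masses are not known exactly. Their poses are not given: they have to be found in the camera images.
- door_wall: loose grey wall, flat plate 8 mm thick (its x), 110 mm long (y), 90 mm high (z), with a doorway 28 x 42 mm in the middle of its lower edge and two small windows (z 36 to 62 mm); solid above. Origin: middle of its underside. It starts leaning 20 degrees on an easel, its top towards the robot. Either face may look forward
- window_wall: loose grey wall, flat plate 8 mm thick (x), 94 mm long (y), 90 mm high (z), with two windows 21 mm wide (z 36 to 64 mm) and 30 mm of solid wall between them. Origin: middle of its lower edge face. It starts leaning like the other wall, on the other easel. Either face may look forward.
- partition: loose grey wall, 8 x 94 x 90 mm (x, y, z) with a doorway off to one side, standing in the middle groove of the jig from the start; it stays there. Origin: middle of its lower edge face.
- jig: plywood jig fixed to the desk: board 134 x 142 x 10 mm, three grooves along its y, 40 mm apart along its x. Each is 10.6 mm wide, 22 mm deep, plus a 6 mm flared mouth (19 mm wide); closed, flared ends; rails end 38 mm above the desk, a seated wall 100 mm above it. Origin on the desk under the middle groove; x points from front to rear groove, away from the robot
- front_groove (a point): middle of the floor of the front groove (nearest the robot), 10 mm above the desk; the groove is 115 mm long along y, x across it, z up
- middle_groove (a point): middle of the floor of the middle groove, 10 mm above the desk; 99 mm long
- rear_groove (a point): middle of the floor of the rear groove (farthest from the robot), 10 mm above the desk; 99 mm long: too short for the longer wall
- keeper (a joint): angle of the keeper bar about its post (rad): 0 fully across the walls (at its stop, pointing along the jig's -x, to the robot), growing clockwise from above as it opens to the left, up to 1.9; it stays where left. Flat aluminium bar 13 mm wide, 6 mm thick, underside 103.5 mm above the desk: 3.5 mm above a seated wall
- keeper_pivot (a point): axis of the keeper bar's post, at the height of the bar's underside: 67 mm behind the jig's origin (+x) and 22 mm to its left (+y)
- keeper_knob (a point): top centre of the black knob (12 mm across, 19 mm tall) on the free end of the keeper bar, 123 mm from the pivot and 128.5 mm above the desk
- easel_a: small bent-wire easel, fixed to the desk, under one of the walls: two wires 48 mm apart (y) rise 50 mm along the wall's face on the robot's side, leaning 20 degrees towards the robot; feet 64 mm from its underside, nearer the robot. Origin on the desk, 30 mm beyond the wall's underside; x points away from the robot
- easel_b: second easel, the same as the first
- rinse_cup: clear plastic rinse cup, 64 mm across and 85 mm tall, upright; bystander. Origin: centre of its underside
- mini: small grey figure on a round base, 28 mm across and 34 mm tall; bystander. Origin: centre of its underside
Things that resemble listed ones, but are neither listed nor needed, are in the scene too. What is shaped like the door_wall but green or purple is not meant.

How it is judged:
By the outcome, as a careful person would: the job done as asked, in the order asked, and still so for the second after the job is handed in, with the robot touching nothing.
It also fails if it takes over 72 s, if anything falls off the work surface, if the arm or the gripper's body presses on something with over 40 N, if the wrist force passes 120 N, or if a joint passes its speed limit or range.

### The arm

A 7-joint arm with a two-finger parallel gripper is mounted at the origin on the work surface; the furniture and walls round the work are solid. World frame = base frame: x ahead of the robot, y to its left, z up, the work surface at z = 0. Lengths are in m, angles in rad, forces in N, time in s.
With the tool pointing down it reaches from about 0.4 to 0.875 m from the base axis. Payload 4.4 kg.
Tool frame: the origin (TCP) lies at the very end of the fingers, on their centre line; the grasp point (between the pads) lies behind it (ctrl.pinch_z is the z of the grasp point in the tool frame, in m); z points along the fingers, y is the line along which they close (so a half turn about z gives the same grasp; the last joint's range is limited). The gripper opens to 85 mm and grips with 20 to 120 N. Pads are 22 mm wide; open, the fingers measure 114 mm over their backs; the gripper's body (76 mm by 85 mm) begins 54 mm behind the grasp point. The pads swing forward as they close: fully open they stand 13 mm farther back than shut.
Start: joints at [1.243, 0.628, 0.038, 1.517, -0.027, 0.996, -0.02], TCP at [0.168, -0.628, 0.231] pointing down, gripper open.
Joint ranges: [-3.06, 3.06], [-0.37, 2.12], [-1.25, 1.32], [0.18, 2.47], [-1.1, 4.24], [0.23, 1.98], [-2.94, 2.94]. Speed limits (rad/s): [2.57, 2.57, 3.14, 3.14, 3.14, 3.14, 3.14].

### API

Orientations are given as [roll, pitch, yaw] about the fixed x, y, z axes, in that order (R = Rz(yaw) Ry(pitch) Rx(roll)).
In Python, from station import ctrl gives the robot as it stands.
- The arm moves only by the shell command python3 -m creep 'ROWS' [FORCE]. ROWS is JSON, a list of rows, each a list of 3 entries, a list of its own where there are three numbers: the shift along the tool's x, y, z in mm, then the turn about the tool's z in degrees, then the finger opening in mm, from 0 to 85.4. In form: [[[x, y, z], twist, jaw], ...]. A call has exactly 8 rows; each row shifts and turns the commanded pose from where the row before left it, along the tool's axes as they then stand; what a row does not reach is not made up. A row lasts 1/8 s, in which the tool goes at most 62.5 mm and 10.7 degrees, less where a joint would pass 70% of its speed; a pose out of reach is approached as far as the arm can. A call with a gripper value outside its range is refused whole. The fingers move at their own pace and stop on an object; FORCE is the grip in N (left out, the last holds). Time passes only in rows, so rows that do not move let the fingers close, or fill a call up. It gives the time, the measured TCP pose, the force, the opening and the grip force at its end, in the units of the state.
- ctrl.state(): the state, without advancing time (a new reading comes with each control period).
- ctrl.grab_frame(name): name is "scene" or "side" or "wrist"; returns a dict with "frame" (420x560x3 uint8, blue, green, red), "camera_matrix" (3x3 intrinsics, pixels), "rvec" (rotation vector, rad) and "tvec" (3), from world to camera coordinates, as OpenCV has them. Camera axes: x right, y down, z forward; pixel columns grow to the right and rows downward; lengths in m; the calibration is good to about 2 mm. A picture is of the moment at which its call begins. There is no depth.
- ctrl.sign_off(): hands the job in; it is judged then, once.
The state is a dict: "time_s": time; "qpos": joint angles; "dq": joint speeds; "tau": joint torques, N m; "eef_pos": TCP position; "eef_rot": TCP orientation; "wrist_force": force on the tool from outside, world axes, zero at the start; "wrist_torque": the same for the moment, N m; "width": opening from 0.0 (shut) to 1.0 (fully open); "grip_force": force on a finger pad.
Only numpy, scipy, OpenCV 4.12 (cv2) and the standard library are available. Lean on these libraries where they do the work, as an engineer would, in place of code of your own. Each camera call takes 0.05 s, during which the arm holds its last target. There are 200 camera calls.

## Working session

There is one attempt and no reset: what is moved stays moved. The work goes in short steps, Python scripts to look and compute and a shell command to move; the robot and the scene stay as the last step left them, time stands still between calls to the robot, and variables do not carry over. Pictures are saved under pics/ and viewed, at most 10 in all, crops included, and the job is handed in when it is done.

```bash
mkdir -p pics; ls
cat > h.py <<'E'
import numpy as np, cv2
from scipy.spatial.transform import Rotation as R
from station import ctrl
def grab(n,save=None):
    f=ctrl.grab_frame(n)
    if save: cv2.imwrite('pics/'+save,f['frame'])
    np.savez('%s.npz'%n,**{k:np.array(v) for k,v in f.items()})
    return f
def load(n): return dict(np.load('%s.npz'%n))
def proj(f,P):
    return cv2.projectPoints(np.array(P,float).reshape(-1,3),f['rvec'],f['tvec'],f['camera_matrix'],None)[0].reshape(-1,2)
def ray(f,uv):
    Rm=cv2.Rodrigues(np.array(f['rvec'],float))[0]; c=-Rm.T@np.array(f['tvec']).ravel()
    K=f['camera_matrix']; d=Rm.T@np.linalg.solve(K,[uv[0],uv[1],1.]); return c,d
def atz(f,uv,z):
    c,d=ray(f,uv); return c+d*(z-c[2])/d[2]
def tri(fs,uvs):
    A=np.zeros((3,3));b=np.zeros(3)
    for f,uv in zip(fs,uvs):
        c,d=ray(f,uv);d=d/np.linalg.norm(d);M=np.eye(3)-np.outer(d,d);A+=M;b+=M@c
    return np.linalg.solve(A,b)
E
python3 - <<'E'
from h import *
a=grab('scene','scene0.png');b=grab('side','side0.png')
s=ctrl.state();print(s,ctrl.pinch_z)
for f in(a,b): print(ray(f,(280,210)))
E
```

```text
pics
{'time_s': 0.1, 'qpos': array([ 1.24318374,  0.62927157,  0.03842025,  1.51826151, -0.02699649,
        0.99632816, -0.02002491]), 'dq': array([-0.00085147, -0.00137118,  0.00063137, -0.00141772, -0.00204782,
       -0.0001219 , -0.00061823]), 'tau': array([ 3.46168606e-03, -5.64525962e+01,  1.23067170e+00, -1.93972635e+01,
        1.12878784e-02,  5.42296431e-03, -2.17566509e-05]), 'eef_pos': array([ 0.1681357 , -0.62728878,  0.23047107]), 'eef_rot': array([-3.13984121e+00,  7.39562832e-06,  2.61809564e-01]), 'wrist_force': array([ 0.34522786,  0.46851669, -1.23740751]), 'wrist_torque': array([-0.0138105 , -0.0498176 , -0.00862692]), 'grip_force': 0.0, 'width': 0.9992563881444828} -0.0187
(array([-0.09710488,  0.25289041,  0.8978231 ]), array([ 0.50159116, -0.49548169, -0.70927661]))
(array([ 0.1791528 , -1.1521373 ,  0.46201281]), array([ 0.30568001,  0.8660789 , -0.39564929]))
```

View pics/scene0.png

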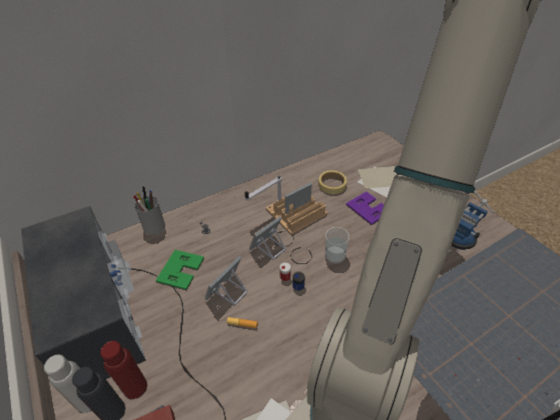

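View pics/side0.png

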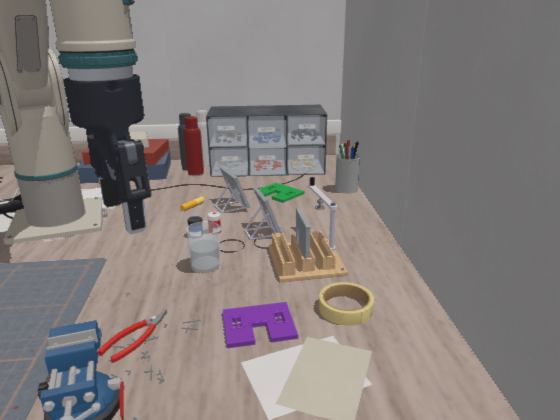

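The scene view shows the jig around (298,212) with the partition, the keeper bar from (247,194) to (280,180), the grey walls on easels near (228,280) and (266,238), the cup at (337,245) and the figure near (204,228). The green (180,268) and purple (368,207) plates are decoys. I'll confirm this in enlarged crops.

Run:
```python
from h import *
a=load('scene')['frame'];b=load('side')['frame']
def crop(im,x,y,w,h,k,n):
    c=cv2.resize(im[y:y+h,x:x+w],None,fx=k,fy=k,interpolation=cv2.INTER_CUBIC)
    for i in range(0,w,10):
        cv2.line(c,(i*k,0),(i*k,6 if i%20 else 12),(0,0,255),1)
        if i%20==0: cv2.putText(c,str(x+i),(i*k,22),0,.35,(0,255,255),1)
    for i in range(0,h,10):
        cv2.line(c,(0,i*k),(6 if i%20 else 12,i*k),(0,0,255),1)
        if i%20==0: cv2.putText(c,str(y+i),(14,i*k+4),0,.35,(0,255,255),1)
    cv2.imwrite('pics/'+n,c)
crop(a,194,170,160,140,5,'c_scene.png')
crop(b,195,155,160,120,5,'c_side.png')
```

```text
(no output)
```

View pics/c_scene.png

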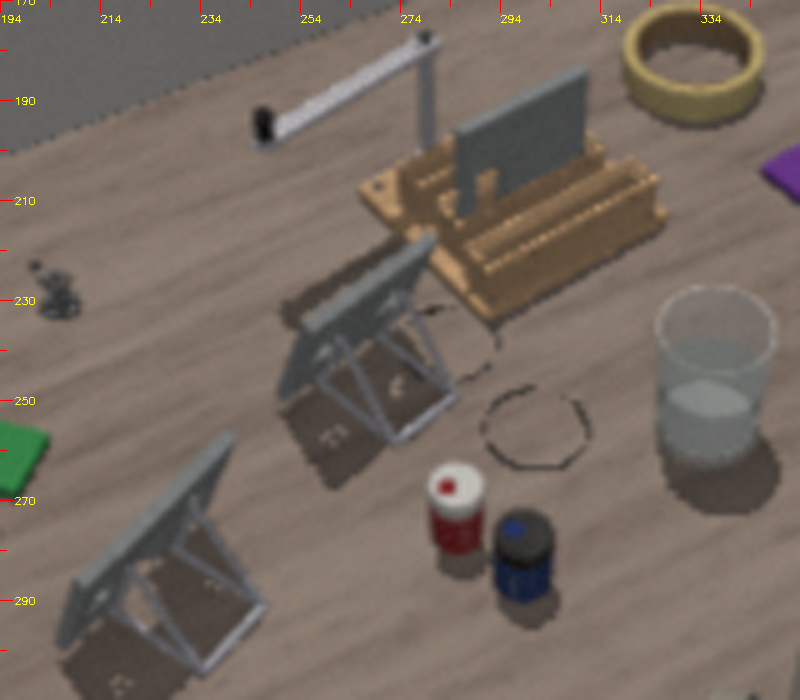

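View pics/c_side.png

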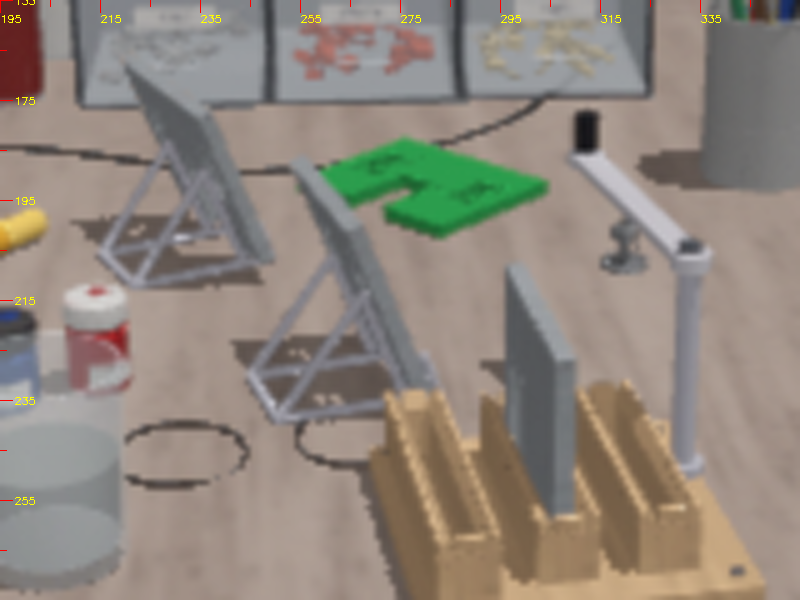

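Run:
```python
from h import *
a=load('scene');b=load('side')
S=lambda x,y:(194+x/5-.4,170+y/5-.4)
D=lambda x,y:(195+x/5-.4,155+y/5-.4)
pts=dict(A_R=((230,436),(207,112)),A_L=((82,582),(128,68)),B_R=((433,236),(355,225)),B_L=((308,326),(300,160)),
knob=((265,112),(587,114)),pivot=((428,36),(691,247)),P_R=((586,68),(567,362)),P_L=((458,132),(515,266)),
A_Rb=(None,(268,262)))
for k,(s,d) in pts.items():
    if s is None: print(k,atz(b,D(*d),.0).round(4));continue
    p=tri([a,b],[S(*s),D(*d)]);e=[proj(a,p)[0]-S(*s),proj(b,p)[0]-D(*d)]
    print(k,p.round(4),np.round(e,1).tolist())
for n,c in(('feetA',[(205,672),(265,605)]),('feetB',[(395,440),(455,397)])):
    print(n,[atz(a,S(*q),.0).round(4) for q in c])
for n,c in(('feetA',[(138,284),(103,256)]),('feetB',[(280,420),(252,375)])):
    print(n,'side',[atz(b,D(*q),.0).round(4) for q in c])
print('jigfront corner',atz(a,S(492,322),.0),'jigL',atz(a,S(360,188),.01),'R',atz(a,S(663,215),.01))
print('cup',atz(a,S(705,440),0),atz(b,D(60,570),0),'mini',atz(a,S(62,312),0),atz(b,D(625,268),0))
```

```text
A_R [ 0.429  -0.1197  0.0954] [[-0.2, -0.3], [-0.3, 0.3]]
A_L [ 0.4149 -0.0149  0.0894] [[0.4, 0.5], [0.4, -0.3]]
B_R [ 0.4511 -0.2886  0.0966] [[-0.1, -0.1], [-0.1, 0.1]]
B_L [ 0.454  -0.1973  0.0944] [[-0.0, -0.1], [-0.1, 0.0]]
knob [ 0.5663 -0.2716  0.1271] [[-0.0, -0.0], [-0.0, 0.0]]
pivot [ 0.5587 -0.3945  0.1117] [[-0.0, -0.0], [-0.0, 0.0]]
P_R [ 0.4815 -0.4499  0.0981] [[-0.1, -0.1], [-0.2, 0.2]]
P_L [ 0.4979 -0.3571  0.0978] [[-0.0, -0.0], [-0.0, 0.0]]
A_Rb [ 0.4651 -0.0926  0.    ]
feetA [array([ 0.3854, -0.0542,  0.    ]), array([ 0.3931, -0.1023,  0.    ])]
feetB [array([ 0.4212, -0.2259,  0.    ]), array([ 0.4184, -0.2714,  0.    ])]
feetA side [array([ 0.3948, -0.0967,  0.    ]), array([ 0.3859, -0.0537,  0.    ])]
feetB side [array([ 0.4198, -0.2702,  0.    ]), array([ 0.4205, -0.2208,  0.    ])]
jigfront corner [ 0.44214457 -0.32745015  0.        ] jigL [ 0.57193658 -0.34510154  0.01      ] R [ 0.42016075 -0.45712966  0.01      ]
cup [ 0.29609986 -0.34577958  0.        ] [ 0.3009758  -0.36584125  0.        ] mini [ 0.63280256 -0.15617288  0.        ] [ 0.63583112 -0.166145    0.        ]
```

```bash
cat >> h.py <<'E'
def plan(wps,p=None,psi=None):
    """wps: list of (x,y,z,psi_deg,nrows) -> prints rows in tool axes (mm, deg)"""
    s=ctrl.state(); 
    if p is None: p=s['eef_pos']; psi=np.degrees(s['eef_rot'][2])
    p=np.array(p,float)
    for x,y,z,ps,n in wps:
        d=(np.array([x,y,z])-p)/n; dt=(ps-psi+180)%360-180; dt/=n
        for i in range(n):
            q=np.radians(psi); 
            t=[d[0]*np.cos(q)+d[1]*np.sin(q),d[0]*np.sin(q)-d[1]*np.cos(q),-d[2]]
            print('[[%.1f,%.1f,%.1f],%.1f,J]'%(*[1000*v for v in t],-dt),end=',\n'); psi+=dt
        p=np.array([x,y,z]); print('--')
E
python3 -c "
from h import *
plan([(.45,-.27,.36,90,14)])"
```

```text
[[26.1,-19.4,-9.3],-5.4,J],
[[27.8,-16.9,-9.3],-5.4,J],
[[29.2,-14.3,-9.3],-5.4,J],
[[30.4,-11.5,-9.3],-5.4,J],
[[31.4,-8.6,-9.3],-5.4,J],
[[32.0,-5.6,-9.3],-5.4,J],
[[32.4,-2.6,-9.3],-5.4,J],
[[32.5,0.4,-9.3],-5.4,J],
[[32.3,3.5,-9.3],-5.4,J],
[[31.9,6.5,-9.3],-5.4,J],
[[31.1,9.4,-9.3],-5.4,J],
[[30.1,12.3,-9.3],-5.4,J],
[[28.8,15.0,-9.3],-5.4,J],
[[27.3,17.7,-9.3],-5.4,J],
--
```

```bash
python3 -m creep '[[[26,-19,-9],-5.4,85],[[28,-17,-9],-5.4,85],[[29,-14,-9],-5.4,85],[[30,-12,-9],-5.4,85],[[31,-9,-9],-5.4,85],[[32,-6,-9],-5.4,85],[[32,-3,-9],-5.4,85],[[33,0,-9],-5.4,85]]' 30
python3 -m creep '[[[32,3,-9],-5.4,85],[[32,7,-9],-5.4,85],[[31,9,-9],-5.4,85],[[30,12,-9],-5.4,85],[[29,15,-9],-5.4,85],[[27,18,-9],-5.4,85],[[0,0,0],0,85],[[0,0,0],0,85]]'
python3 - <<'E'
from h import *
w=grab('wrist','wrist0.png'); grab('scene'); grab('side'); s=ctrl.state(); print(s['eef_pos'],s['eef_rot'],s['time_s'])
E
```

```text
time_s: 1.1
eef_pos: [0.3282, -0.4209, 0.304]
eef_rot: [3.141, 0.0, 1.022]
wrist_force: [0.4, -0.4, -0.2]
width: 0.993
grip_force: 0.0
time_s: 2.1
eef_pos: [0.4458, -0.2689, 0.3572]
eef_rot: [-3.141, 0.001, 1.582]
wrist_force: [-0.0, -0.2, 1.0]
width: 1.0
grip_force: 0.0
[ 0.4452899  -0.26958061  0.35702825] [-3.14061610e+00  1.51235018e-04  1.57959525e+00] 2.25
```

View pics/wrist0.png

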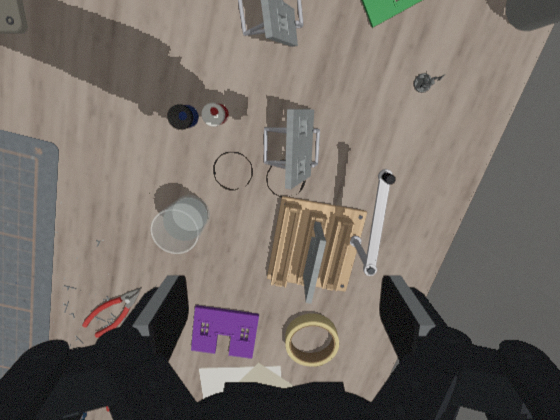

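The wrist view shows door_wall on its easel at the top (268,20), window_wall at (300,148), and the jig at (316,245) with the partition. The keeper runs from its pivot (371,269) to its knob (388,178). The cup is at (178,225) and the figure at (424,82). I'll enlarge the walls and jig to read off corners.

Run:
```python
from h import *
im=load('wrist')['frame']
def crop(x,y,w,h,k=3.5):
    c=cv2.resize(im[y:y+h,x:x+w],(int(w*k),int(h*k)),interpolation=cv2.INTER_CUBIC)
    for X in range((x+9)//10*10,x+w,10):
        i=int((X-x)*k); cv2.line(c,(i,0),(i,4 if X%20 else 9),(0,0,255),1)
        if X%20==0: cv2.putText(c,str(X),(i-8,18),0,.3,(0,255,255),1)
    for Y in range((y+9)//10*10,y+h,10):
        i=int((Y-y)*k); cv2.line(c,(0,i),(4 if Y%20 else 9,i),(0,0,255),1)
        if Y%20==0: cv2.putText(c,str(Y),(10,i+3),0,.3,(0,255,255),1)
    return c
o=np.zeros((595,800,3),np.uint8)
for c,x,y in((crop(236,0,85,60),0,0),(crop(252,100,80,98),0,220),(crop(258,170,142,141),300,50)):
    c=c[:595-y,:800-x]; o[y:y+c.shape[0],x:x+c.shape[1]]=c
cv2.imwrite('pics/c_wrist.png',o)
```

```text
(no output)
```

View pics/c_wrist.png

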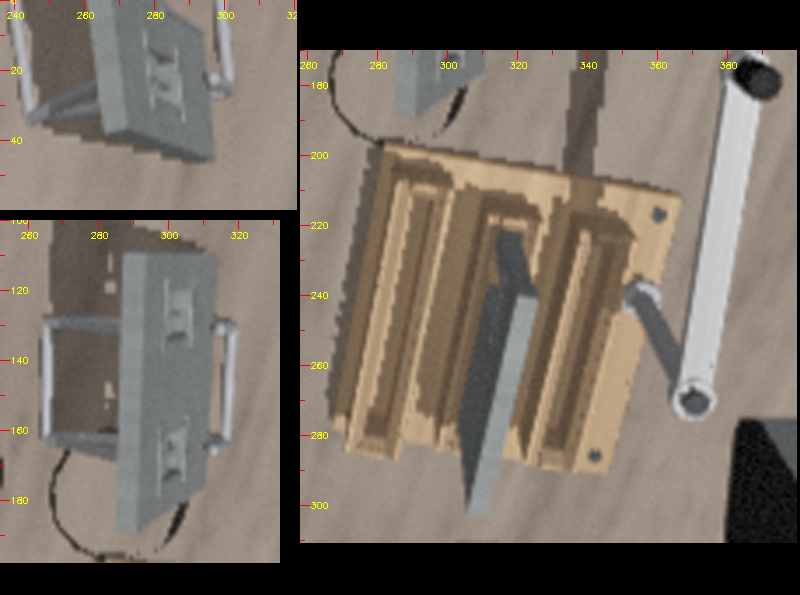

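```bash
cat > fit.py <<'E'
from h import *
from scipy.optimize import least_squares
w=load('wrist');a=load('scene');b=load('side')
W=lambda ox,oy,dx,dy:(lambda x,y:np.array([ox+(x-dx)/3.5-.36,oy+(y-dy)/3.5-.36]))
WA=W(236,0,0,0);WB=W(252,100,0,220);WJ=W(258,170,300,50)
S=lambda x,y:np.array((194+x/5-.4,170+y/5-.4)); D=lambda x,y:np.array((195+x/5-.4,155+y/5-.4))
def Rz(t): return R.from_euler('z',t).as_matrix()
def wall(p,L):   # robot-lean: local x thick, y long, z high; lean top to -x; p=x,y,z of underside middle, yaw
    M=Rz(p[3])@R.from_euler('y',-20,degrees=True).as_matrix()
    return lambda q:np.array(p[:3])+M@(np.array(q)*[1,1,1])
def fit(obs,model,x0,fz=None):
    def res(p):
        f=model(p); return np.concatenate([proj(c,f(q))[0]-uv for c,q,uv in obs])
    r=least_squares(res,x0,loss='soft_l1');return r.x,res(r.x).reshape(-1,2).round(1)
def show(n,r):
    print(n,(r[0][:-1]*1000).round(1),np.degrees(r[0][-1]).round(2));print(r[1].tolist())
jm=lambda p:(lambda q:np.array([p[0],p[1],0])+Rz(p[2])@np.array(q))
J=[(w,(-.067,.071,.01),WJ(379,143)),(w,(.067,.071,.01),WJ(682,194)),(w,(.067,-.071,.01),WJ(606,473)),
 (w,(.067,.022,.1115),WJ(693,402)),(a,(.067,.022,.1115),S(428,38)),(b,(.067,.022,.1115),D(691,247)),
 (w,(-.004,.047,.1),WJ(516,296)),(w,(.004,.047,.1),WJ(538,297)),(w,(-.004,-.047,.1),WJ(467,515)),(w,(.004,-.047,.1),WJ(489,515)),
 (a,(-.004,.047,.1),S(458,132)),(a,(-.004,-.047,.1),S(586,68)),(b,(-.004,.047,.1),D(508,266)),(b,(-.004,-.047,.1),D(556,362)),(b,(.004,-.047,.1),D(575,360))]
r=fit(J,jm,[.494,-.404,-.17]);show('jig',r)
for n,T in(('board-wrist',J[:3]),('part-wrist',J[6:10]),('part-all',J[6:])): show(n,fit(T,jm,[.494,-.404,-.17]))
LA,LB=.055,.047
A=[(w,(-.004,-LA,.09),WA(104,137)),(w,(.004,-LA,.09),WA(127,130)),(w,(.004,-LA,0),WA(214,160)),
 (a,(-.004,-LA,.09),S(225,437)),(a,(.004,-LA,.09),S(235,433)),(a,(-.004,LA,.09),S(82,584)),(b,(.004,-LA,.09),D(209,112)),(b,(-.004,LA,.09),D(124,66)),(b,(.004,-LA,0),D(273,262))]
show('A',fit(A,lambda p:wall(p,LA),[.46,-.067,.01,.15]))
B=[(w,(-.004,LB,.09),WB(123,253)),(w,(.004,LB,.09),WB(147,253)),(w,(-.004,-LB,.09),WB(118,530)),(w,(.004,-LB,.09),WB(138,530)),(w,(.004,LB,0),WB(217,255)),(w,(.004,-LB,0),WB(205,490)),
 (a,(-.004,-LB,.09),S(427,236)),(a,(.004,-LB,.09),S(436,236)),(a,(-.004,LB,.09),S(308,328)),(b,(.004,-LB,.09),D(360,225)),(b,(-.004,LB,.09),D(296,160))]
show('B',fit(B,lambda p:wall(p,LB),[.48,-.245,.01,-.03]))
E
python3 fit.py
python3 - <<'E'
from fit import *
print('knob',atz(w,WJ(762,80),.1285))
E
```

```text
jig [ 490.2 -402.1] -9.68
[[-3.2, -0.4], [-4.0, 0.2], [-3.8, 0.4], [0.9, -0.1], [-1.0, -0.1], [-0.1, -0.5], [1.1, 0.0], [0.8, 0.8], [0.5, -0.3], [-0.1, 0.6], [0.4, 0.4], [0.2, 0.2], [-0.7, -1.1], [0.0, -0.9], [0.4, -0.9]]
board-wrist [ 496.1 -402.1] -9.27
[[0.3, -0.1], [-0.4, -0.1], [0.1, 0.2]]
part-wrist [ 489.5 -401.7] -9.02
[[0.1, -0.3], [-0.1, 0.4], [0.3, -0.5], [-0.2, 0.4]]
part-all [ 489.7 -402. ] -9.33
[[0.4, -0.1], [0.2, 0.7], [0.3, -0.3], [-0.3, 0.5], [0.6, 0.5], [0.3, 0.3], [-1.1, -1.0], [-0.1, -0.9], [0.3, -0.9]]
A [451.8 -61.8   9.5] 6.44
[[-0.1, -0.5], [0.1, 0.3], [0.4, 1.4], [2.5, 1.1], [-1.9, -0.2], [-0.1, 1.2], [0.1, 0.1], [-0.5, -1.4], [0.1, -0.4]]
B [ 482.6 -241.9   11.2] -1.0
[[0.5, 0.2], [0.2, 0.4], [-0.6, -0.1], [-0.2, 0.6], [0.5, -0.3], [0.3, -1.0], [2.1, 1.2], [-1.7, -0.9], [0.5, 1.2], [0.5, -0.4], [-1.7, -0.1]]
jig [ 490.2 -402.1] -9.68
[[-3.2, -0.4], [-4.0, 0.2], [-3.8, 0.4], [0.9, -0.1], [-1.0, -0.1], [-0.1, -0.5], [1.1, 0.0], [0.8, 0.8], [0.5, -0.3], [-0.1, 0.6], [0.4, 0.4], [0.2, 0.2], [-0.7, -1.1], [0.0, -0.9], [0.4, -0.9]]
board-wrist [ 496.1 -402.1] -9.27
[[0.3, -0.1], [-0.4, -0.1], [0.1, 0.2]]
part-wrist [ 489.5 -401.7] -9.02
[[0.1, -0.3], [-0.1, 0.4], [0.3, -0.5], [-0.2, 0.4]]
part-all [ 489.7 -402. ] -9.33
[[0.4, -0.1], [0.2, 0.7], [0.3, -0.3], [-0.3, 0.5], [0.6, 0.5], [0.3, 0.3], [-1.1, -1.0], [-0.1, -0.9], [0.3, -0.9]]
A [451.8 -61.8   9.5] 6.44
[[-0.1, -0.5], [0.1, 0.3], [0.4, 1.4], [2.5, 1.1], [-1.9, -0.2], [-0.1, 1.2], [0.1, 0.1], [-0.5, -1.4], [0.1, -0.4]]
B [ 482.6 -241.9   11.2] -1.0
[[0.5, 0.2], [0.2, 0.4], [-0.6, -0.1], [-0.2, 0.6], [0.5, -0.3], [0.3, -1.0], [2.1, 1.2], [-1.7, -0.9], [0.5, 1.2], [0.5, -0.4], [-1.7, -0.1]]
knob [ 0.56549268 -0.26704606  0.1285    ]
```

```bash
python3 - <<'E' | grep -v "^\[\[" | tail -9
from fit import *
O=np.array([.4961,-.4021,0]);M=Rz(np.radians(-9.3))
for n,q,z in(('frontmouth',WJ(373,453),.038),('rearmouth',WJ(552,466),.038),('postbase',WJ(640,297),.01),('pivot',WJ(693,402),.1115),('knob',WJ(762,80),.1285),('ptop',WJ(502,405),.1)):
    print(n,(M.T@(atz(w,q,z)-O)*1000).round(1))
print('cams',ray(w,(280,210)),ray(a,(280,210))[0])
print('side pivot',(M.T@(atz(b,D(691,247),.1115)-O)*1000).round(1),'scene pivot',(M.T@(atz(a,S(428,38),.1115)-O)*1000).round(1))
E
```

```text
B [ 482.6 -241.9   11.2] -1.0
frontmouth [-46.6 -63.2  38. ]
rearmouth [ 33.4 -55.8  38. ]
postbase [61.1 20.3 10. ]
pivot [ 60.2  20.3 111.5]
knob [ 46.7 144.5 128.5]
ptop [ -6.9   1.1 100. ]
cams (array([ 0.44464883, -0.18961409,  0.50103117]), array([-0.00727422, -0.29879451, -0.95439684])) [-0.09710488  0.25289041  0.8978231 ]
side pivot [ 60.9  18.3 111.5] scene pivot [ 59.2  18.6 111.5]
```

```bash
python3 -c "
from h import *
print(ctrl.state()['eef_pos'])
plan([(.476,-.248,.19,89,5),(.476,-.248,.066,89,5)])"
```

```text
[ 0.4452899  -0.26958061  0.35702825]
[[4.3,6.2,33.4],0.3,J],
[[4.3,6.2,33.4],0.3,J],
[[4.3,6.1,33.4],0.3,J],
[[4.4,6.1,33.4],0.3,J],
[[4.4,6.1,33.4],0.3,J],
--
[[0.0,0.0,24.8],-0.0,J],
[[0.0,0.0,24.8],-0.0,J],
[[0.0,0.0,24.8],-0.0,J],
[[0.0,0.0,24.8],-0.0,J],
[[0.0,0.0,24.8],-0.0,J],
--
```

```bash
python3 -m creep '[[[4.3,6.2,33],0.3,85],[[4.3,6.2,33],0.3,85],[[4.3,6.2,34],0.3,85],[[4.3,6.2,33],0.3,85],[[4.3,6.2,34],0.3,85],[[0,0,30],0,85],[[0,0,20],0,85],[[0,0,0],0,85]]' 25; python3 -c "
from h import *
grab('side','s1.png');print(ctrl.state()['eef_pos'],ctrl.state()['eef_rot'])"
```

```text
time_s: 3.25
eef_pos: [0.4755, -0.2475, 0.1389]
eef_rot: [-3.138, -0.001, 1.554]
wrist_force: [0.7, -0.5, -0.1]
width: 0.991
grip_force: 0.0
[ 0.47651267 -0.24768706  0.13998425] [-3.14029219e+00 -3.54116422e-04  1.55416741e+00]
```

Good: the TCP is at the target in x and y. Next I descend 74 mm and close partway, which pushes the wall upright.

```bash
python3 -m creep '[[[0,0,30],0,85],[[0,0,30],0,85],[[0,0,13],0,85],[[0,0,0],0,60],[[0,0,0],0,40],[[0,0,0],0,25],[[0,0,0],0,12],[[0,0,0],0,4]]' 25; python3 -m creep '[[[0,0,0],0,4],[[0,0,0],0,4],[[0,0,0],0,4],[[0,0,0],0,4],[[0,0,-1],0,4],[[0,0,-2],0,4],[[0,0,-3],0,4],[[0,0,-4],0,4]]' 30;python3 -c "
from h import *
f=grab('side')['frame'];g=grab('scene')['frame'];h=grab('wrist')['frame']
c=lambda im,x,y:cv2.resize(im[y:y+150,x:x+130],(390,450),interpolation=cv2.INTER_CUBIC)
cv2.imwrite('pics/g1.png',np.hstack([c(f,215,130),c(g,210,160)]))"
```

```text
time_s: 4.3
eef_pos: [0.4799, -0.2476, 0.0682]
eef_rot: [3.136, 0.001, 1.555]
wrist_force: [3.6, -0.2, 1.0]
width: 0.09
grip_force: 24.7
time_s: 5.3
eef_pos: [0.477, -0.2472, 0.0774]
eef_rot: [-3.141, -0.0, 1.555]
wrist_force: [2.9, 0.2, -0.2]
width: 0.088
grip_force: 30.3
```

View pics/g1.png

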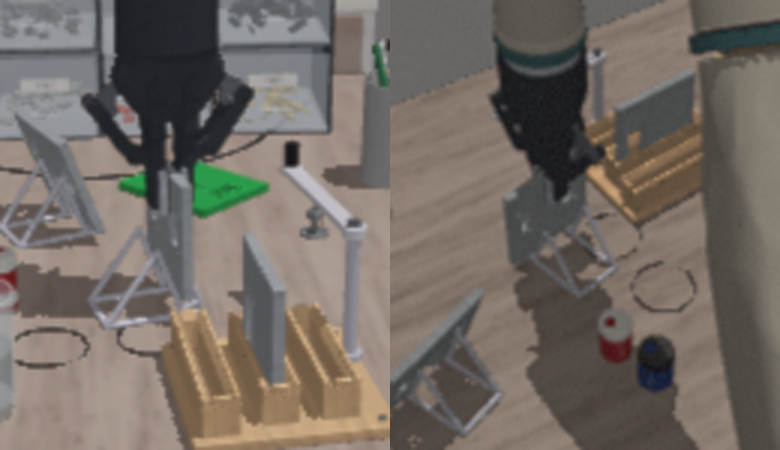

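The side view (left half) and scene view (right half) both show window_wall upright between the pads and clear of the easel. I'll lift it and carry it over the rear groove.

```bash
python3 -c "
from h import *
plan([(.476,-.248,.190,89.04,3),(.5281,-.4137,.190,80.7,8)])"
```

```text
[[-0.2,-0.3,-37.4],0.0,J],
[[-0.2,-0.3,-37.4],0.0,J],
[[-0.2,-0.3,-37.4],0.0,J],
--
[[-20.6,6.9,-0.0],1.0,J],
[[-20.5,7.2,-0.0],1.0,J],
[[-20.3,7.6,-0.0],1.0,J],
[[-20.2,8.0,-0.0],1.0,J],
[[-20.0,8.3,-0.0],1.0,J],
[[-19.9,8.7,-0.0],1.0,J],
[[-19.7,9.1,-0.0],1.0,J],
[[-19.6,9.4,-0.0],1.0,J],
--
```

```bash
python3 -m creep '[[[0,0,-38],0,4],[[0,0,-38],0,4],[[-10,4,-37],1,4],[[-40,14,0],1.9,4],[[-40,15,0],1.9,4],[[-40,17,0],1.9,4],[[-30,14,0],1.5,4],[[0,0,0],0,4]]' 30; python3 -m creep '[[[0,0,0],0,4],[[0,0,0],0,4],[[0,0,0],0,4],[[0,0,0],0,4],[[0,0,0],0,4],[[0,0,0],0,4],[[0,0,0],0,4],[[0,0,0],0,4]]'; python3 -c "
from h import *
f=grab('side')['frame'];g=grab('scene')['frame'];h=grab('wrist')['frame']
s=ctrl.state();print(s['eef_pos'],s['eef_rot'])
c=lambda im,x,y,w,h:cv2.resize(im[y:y+h,x:x+w],(w*4,h*4),interpolation=cv2.INTER_CUBIC)
o=np.zeros((600,800,3),np.uint8)
o[:,:400]=c(f,260,130,100,150); o[:,400:]=c(h,250,60,100,150)
cv2.imwrite('pics/g2.png',o);cv2.imwrite('pics/w2.png',h);cv2.imwrite('pics/sc2.png',g)"
```

```text
time_s: 6.45
eef_pos: [0.5256, -0.4144, 0.1884]
eef_rot: [-3.136, 0.0, 1.407]
wrist_force: [-0.6, -0.1, -0.3]
width: 0.089
grip_force: 30.3
time_s: 7.45
eef_pos: [0.5287, -0.4118, 0.1903]
eef_rot: [3.142, -0.0, 1.412]
wrist_force: [-0.1, 0.2, -0.1]
width: 0.089
grip_force: 30.3
[ 0.52874896 -0.41175852  0.19029369] [ 3.14158288e+00 -7.18917698e-05  1.41187067e+00]
```

View pics/g2.png

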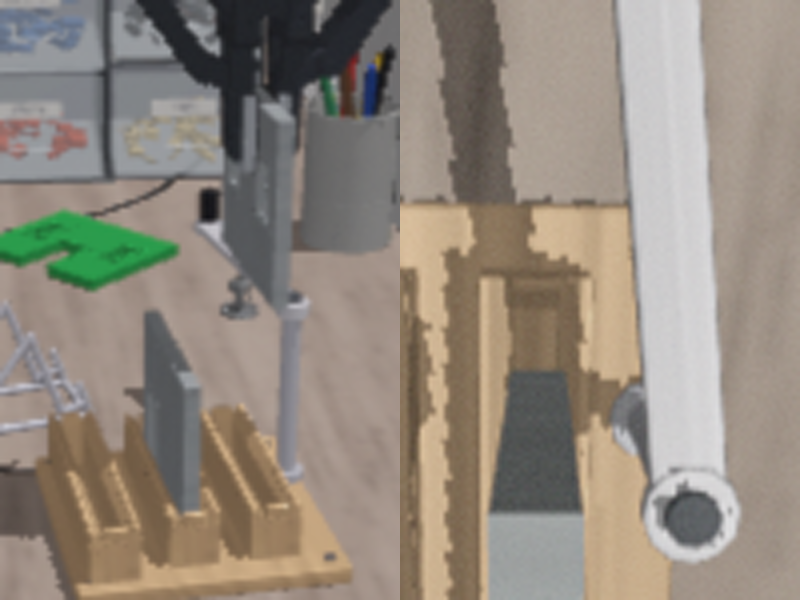

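The left crop shows the wall upright above the rear groove. In the right crop (wrist), the lower end of the held wall spans (510–565,372) and the top of its end face (490–583,512). The mouth of the rear groove starts at (480–591,275).

Run:
```python
from h import *
w=load('wrist');b=load('side');C=lambda x,y:(250+(x-400)/4-.4,60+y/4-.4); D=lambda x,y:(260+x/4-.4,130+y/4-.4)
M=R.from_euler('z',-9.3,degrees=True).as_matrix();O=np.array([.4895,-.4018,0])
J=lambda p:(M.T@(p-O)*1000).round(1)
s=ctrl.state();t=s['eef_pos'];print('tcp jig',J(t),'yaw',np.degrees(s['eef_rot'][2])-90)
for n,q,z in(('wall bot L',(510,372),t[2]-.057),('wall bot R',(565,372),t[2]-.057),('wall top L',(490,512),t[2]+.033),('wall top R',(583,512),t[2]+.033),
 ('mouth L',(481,275),.038),('mouth R',(591,275),.038),('pivot',(692,518),.1115),('board rl edge',(560,205),.01),('mouthL low',(481,500),.038)):
    print(n,J(atz(w,C(*q),z)))
print('side: near top',J(tri([b],[D(280,110)]) if 0 else atz(b,D(290,118),t[2]+.033)),'near bot',J(atz(b,D(288,305),t[2]-.057)), 'rear groove R end',J(atz(b,D(268,520),.038)))
```

```text
tcp jig [ 40.3  -3.5 190.3] yaw -9.105769167802507
wall bot L [ 36.   48.7 133.3]
wall bot R [ 44.2  48.7 133.3]
wall top L [ 35.9  48.9 223.3]
wall top R [ 43.8  49.  223.3]
mouth L [28.1 56.6 38. ]
mouth R [51.7 56.7 38. ]
pivot [ 66.7  21.1 111.5]
board rl edge [45.4 70.6 10. ]
mouthL low [27.7  7.1 38. ]
side: near top [ 44.9 -37.9 223.3] near bot [ 47.  -39.5 133.3] rear groove R end [ 31.7 -70.9  38. ]
```

```bash
python3 -m creep '[[[-2,0,25],0.2,4],[[0,0,25],0,4],[[0,0,25],0,4],[[0,0,15],0,4],[[0,0,7],0,4],[[0,0,7],0,4],[[0,0,7],0,4],[[0,0,0],0,4]]' 30; python3 -c "
from h import *
print(ctrl.state()['wrist_force'],ctrl.state()['wrist_torque'],ctrl.state()['eef_pos'])"
```

```text
time_s: 8.6
eef_pos: [0.5284, -0.4137, 0.0791]
eef_rot: [-3.141, -0.0, 1.408]
wrist_force: [-0.2, 0.4, -1.0]
width: 0.091
grip_force: 30.4
[-0.18685203  0.37600805 -1.01157278] [ 0.01779595 -0.00480852 -0.00558502] [ 0.52837173 -0.41369457  0.07907093]
```

```bash
python3 -m creep '[[[0,0,4],0,4],[[0,0,4],0,4],[[0,0,3],0,4],[[0,0,1],0,4],[[0,0,1],0,4],[[0,0,1],0,4],[[0,0,0],0,4],[[0,0,0],0,4]]' 30; python3 -c "
from h import *
print(ctrl.state()['wrist_force'],ctrl.state()['wrist_torque'],ctrl.state()['eef_pos'])"
```

```text
time_s: 9.6
eef_pos: [0.5285, -0.4138, 0.0654]
eef_rot: [3.141, 0.0, 1.408]
wrist_force: [0.6, -0.7, -0.5]
width: 0.094
grip_force: 30.5
[ 0.58868103 -0.67278833 -0.52267171] [ 0.0300632   0.01531861 -0.00529125] [ 0.52845709 -0.41377398  0.06539242]
```

```bash
python3 -m creep '[[[0,0,1],0,4],[[0,0,1],0,4],[[0,0,1],0,4],[[0,0,1],0,4],[[0,0,0],0,4],[[0,0,0],0,4],[[0,0,0],0,4],[[0,0,0],0,4]]' 30; python3 -c "
from h import *
print(ctrl.state()['wrist_force'],ctrl.state()['wrist_torque'],ctrl.state()['eef_pos'])"
```

```text
time_s: 10.6
eef_pos: [0.529, -0.414, 0.0651]
eef_rot: [3.14, 0.001, 1.408]
wrist_force: [-4.7, 3.6, 21.0]
width: 0.088
grip_force: 33.7
[-4.65922364  3.58720119 20.98091604] [ 0.90046009  1.33426947 -0.00502928] [ 0.52904502 -0.41401419  0.06508796]
```

```bash
python3 -m creep '[[[0,0,-3.5],0,4],[[0,0,0],0,15],[[0,0,0],0,15],[[0,0,0],0,15],[[0,0,-10],0,15],[[0,0,-25],0,15],[[0,0,-35],0,15],[[0,0,-40],0,15]]' 30; python3 -c "
from h import *
f=grab('side')['frame'];h=grab('wrist')['frame'];grab('scene')
s=ctrl.state();print(s['eef_pos'],s['eef_rot'])
c=lambda im,x,y,w,h:cv2.resize(im[y:y+h,x:x+w],(w*4,h*4),interpolation=cv2.INTER_CUBIC)
o=np.zeros((600,800,3),np.uint8)
o[:,:400]=c(f,260,130,100,150); o[:,400:]=c(h,230,80,100,150)
cv2.imwrite('pics/g3.png',o)"
```

```text
time_s: 11.6
eef_pos: [0.5282, -0.4135, 0.1761]
eef_rot: [-3.141, -0.0, 1.409]
wrist_force: [1.1, -0.6, -0.1]
width: 0.177
grip_force: 0.0
[ 0.53008517 -0.4147555   0.17815678] [3.13617946e+00 2.59089640e-03 1.40831091e+00]
```

View pics/g3.png

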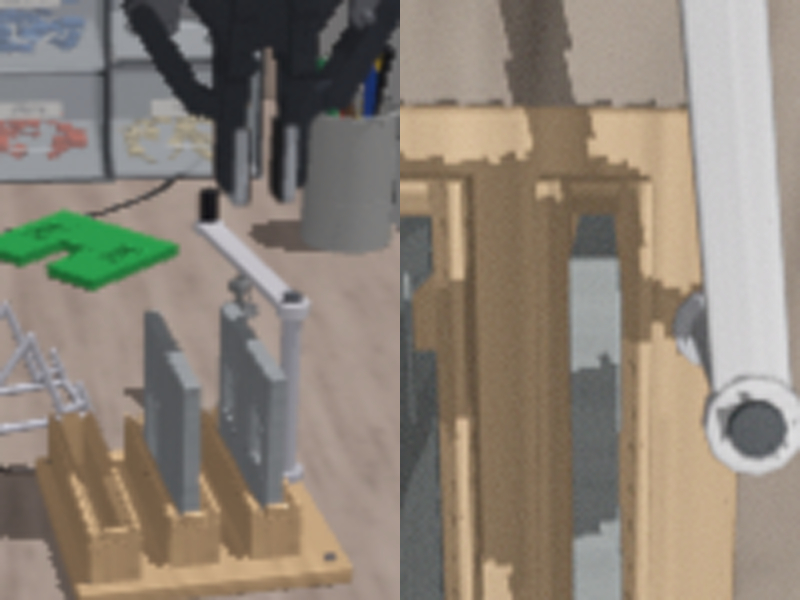

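The left crop shows window_wall seated in the rear groove at the same height as the partition, standing free. Next is door_wall, the longer one. I'll check its yaw and plan the move.

```bash
python3 - <<'E' | tail -22
from h import *
c=grab('wrist')
import fit
plan([(.4458,-.0626,.175,97,10),(.4458,-.0626,.066,97,4)])
E
sed -i 's/^w=load.*$/w=load("wrist0");a=load("scene");b=load("side")/' fit.py
```

```text
part-all [ 548.1 -437.6] -13.96
[[-4.7, -55.2], [0.7, -54.6], [-4.3, 1.9], [-0.2, 2.6], [-6.0, -15.2], [-5.7, -13.2], [34.2, 1.2], [34.9, 2.1], [35.4, 2.3]]
A [ 560.8 -227.2  -48.2] 8.29
[[-3.6, 0.2], [-1.0, -1.8], [6.2, -4.0], [21.2, -39.6], [17.2, -40.5], [25.5, -45.8], [67.4, 41.0], [58.9, 35.7], [65.4, 40.9]]
B [ 572.1 -391.4 -147.2] -10.88
[[-0.2, -3.3], [-0.1, -3.0], [-1.3, 0.9], [-0.6, 1.6], [0.8, -3.3], [0.4, -0.9], [15.2, -0.7], [12.0, -2.6], [15.3, -6.9], [61.3, 89.7], [60.5, 81.2]]
[[33.3,-13.9,0.1],-1.6,J],
[[33.7,-12.9,0.1],-1.6,J],
[[34.1,-12.0,0.1],-1.6,J],
[[34.4,-11.0,0.1],-1.6,J],
[[34.7,-10.0,0.1],-1.6,J],
[[35.0,-9.0,0.1],-1.6,J],
[[35.2,-8.0,0.1],-1.6,J],
[[35.4,-7.0,0.1],-1.6,J],
[[35.6,-6.0,0.1],-1.6,J],
[[35.8,-5.0,0.1],-1.6,J],
--
[[0.0,0.0,27.2],-0.0,J],
[[0.0,0.0,27.2],-0.0,J],
[[0.0,0.0,27.2],-0.0,J],
[[0.0,0.0,27.2],-0.0,J],
--
```

```bash
python3 -m creep '[[[33,-14,0],-1.6,40],[[34,-13,0],-1.6,85],[[34,-12,0],-1.6,85],[[34,-11,0],-1.6,85],[[35,-10,0],-1.6,85],[[35,-9,0],-1.6,85],[[35,-8,0],-1.6,85],[[35,-7,0],-1.6,85]]' 30; python3 -m creep '[[[36,-6,0],-1.6,85],[[36,-5,0],-1.6,85],[[0,0,0],0,85],[[0,0,0],0,85],[[0,0,0],0,85],[[0,0,0],0,85],[[0,0,0],0,85],[[0,0,0],0,85]]'
python3 - <<'E'
from h import *
w=grab('wrist'); s=ctrl.state();print(s['eef_pos'],np.degrees(s['eef_rot'][2]))
M=R.from_euler('z',6.44,degrees=True).as_matrix()@R.from_euler('y',-20,degrees=True).as_matrix()
for q in [(-.004,.055,.09),(.004,.055,.09),(-.004,-.055,.09),(.004,-.055,.09),(.004,.055,0),(.004,-.055,0)]:
    print(q,proj(w,np.array([.4518,-.0618,.0095])+M@np.array(q)).round(1))
cv2.imwrite('pics/wA.png',w['frame'])
E
```

```text
time_s: 12.8
eef_pos: [0.461, -0.132, 0.174]
eef_rot: [-3.14, -0.001, 1.633]
wrist_force: [0.1, -0.0, -0.0]
width: 0.999
grip_force: 0.0
time_s: 13.8
eef_pos: [0.4459, -0.0625, 0.1748]
eef_rot: [3.142, 0.0, 1.687]
wrist_force: [-0.4, -0.5, 0.1]
width: 0.995
grip_force: 0.0
[ 0.44590795 -0.06243856  0.17482211] 96.6801367247685
(-0.004, 0.055, 0.09) [[241.1 143.1]]
(0.004, 0.055, 0.09) [[252.  143.6]]
(-0.004, -0.055, 0.09) [[245.9 289.1]]
(0.004, -0.055, 0.09) [[255.5 291. ]]
(0.004, 0.055, 0) [[294.7 133.4]]
(0.004, -0.055, 0) [[293.  246.4]]
```

Run:
```python
from h import *
w=load('wrist');g=cv2.cvtColor(w['frame'],cv2.COLOR_BGR2GRAY);sat=cv2.cvtColor(w['frame'],cv2.COLOR_BGR2HSV)[...,1]
for v in(155,170,185,200,215,230,245,260,275):
    print(v,'sat',sat[v,228:304:2].tolist())
for u in(247,270): print(u,'sat rows 125-165',sat[125:165:2,u].tolist(),'rows 235-300',sat[235:301:2,u].tolist())
```

```text
155 sat [30, 46, 41, 40, 41, 5, 16, 11, 3, 11, 9, 16, 13, 3, 3, 13, 16, 13, 12, 10, 6, 6, 6, 3, 11, 5, 7, 6, 9, 9, 19, 10, 21, 42, 41, 39, 40, 42]
170 sat [28, 25, 24, 20, 29, 14, 6, 3, 8, 8, 8, 13, 13, 6, 19, 16, 6, 9, 11, 9, 8, 8, 11, 8, 6, 11, 3, 12, 9, 3, 4, 6, 8, 2, 5, 10, 8, 6]
185 sat [48, 39, 38, 40, 39, 43, 8, 8, 8, 8, 5, 6, 6, 9, 9, 6, 9, 13, 6, 0, 9, 4, 6, 8, 9, 9, 11, 5, 13, 29, 41, 42, 38, 36, 44, 30, 8, 6]
200 sat [42, 41, 47, 43, 42, 46, 6, 11, 7, 9, 10, 11, 11, 2, 9, 6, 6, 7, 4, 7, 9, 4, 2, 6, 8, 43, 44, 46, 44, 43, 45, 39, 40, 37, 39, 35, 5, 5]
215 sat [36, 44, 33, 41, 49, 41, 34, 4, 7, 9, 3, 9, 6, 8, 2, 9, 6, 6, 4, 9, 6, 4, 8, 9, 9, 6, 17, 8, 8, 4, 6, 11, 6, 40, 51, 35, 8, 4]
230 sat [37, 34, 36, 36, 26, 7, 5, 4, 9, 7, 9, 9, 9, 9, 6, 8, 6, 6, 4, 6, 6, 2, 9, 9, 4, 6, 4, 9, 7, 2, 6, 4, 4, 39, 39, 38, 39, 40]
245 sat [37, 39, 36, 38, 36, 35, 38, 37, 4, 5, 2, 7, 10, 7, 13, 4, 13, 4, 10, 4, 4, 10, 7, 8, 5, 7, 7, 10, 4, 9, 9, 11, 13, 38, 36, 36, 38, 43]
260 sat [36, 36, 37, 38, 39, 41, 41, 40, 12, 5, 6, 7, 7, 4, 9, 0, 6, 6, 6, 4, 5, 9, 9, 6, 4, 11, 4, 8, 36, 40, 36, 36, 38, 38, 39, 34, 36, 37]
275 sat [42, 40, 39, 38, 38, 39, 39, 40, 40, 10, 9, 9, 9, 7, 8, 8, 11, 11, 7, 7, 8, 2, 43, 38, 38, 36, 41, 39, 39, 35, 39, 38, 36, 37, 37, 39, 38, 38]
247 sat rows 125-165 [40, 43, 41, 46, 41, 42, 42, 34, 27, 14, 14, 9, 3, 6, 3, 8, 14, 3, 3, 9] rows 235-300 [7, 9, 7, 5, 9, 5, 6, 7, 7, 7, 7, 5, 9, 5, 7, 9, 5, 6, 7, 9, 5, 7, 10, 7, 9, 7, 7, 4, 5, 38, 36, 38, 40]
270 sat rows 125-165 [48, 47, 50, 45, 50, 35, 6, 6, 13, 6, 14, 9, 7, 9, 9, 6, 6, 5, 6, 8] rows 235-300 [11, 9, 9, 9, 5, 10, 8, 9, 7, 10, 11, 12, 8, 5, 9, 9, 2, 7, 9, 9, 2, 36, 40, 39, 39, 38, 38, 39, 40, 39, 42, 37, 37]
```

```bash
python3 -m creep '[[[-0.5,-1.4,30],-1.4,85],[[0,0,40],0,85],[[0,0,38],0,85],[[0,0,0],0,60],[[0,0,0],0,40],[[0,0,0],0,25],[[0,0,0],0,12],[[0,0,0],0,4]]' 25; python3 -m creep '[[[0,0,0],0,4],[[0,0,0],0,4],[[0,0,-1],0,4],[[0,0,-3],0,4],[[0,0,-10],0,4],[[0,0,-26],0,4],[[0,0,-40],0,4],[[0,0,-40],0,4]]' 30;python3 -c "
from h import *
plan([(.4500,-.3953,.190,80.7,9)])"
```

```text
time_s: 14.85
eef_pos: [0.4484, -0.0625, 0.068]
eef_rot: [3.133, 0.0, 1.712]
wrist_force: [4.0, 2.0, 1.9]
width: 0.092
grip_force: 24.5
time_s: 15.85
eef_pos: [0.4419, -0.0632, 0.1877]
eef_rot: [-3.136, -0.0, 1.712]
wrist_force: [0.4, 0.1, -1.3]
width: 0.092
grip_force: 30.3
[[-36.7,-4.3,-0.3],1.9,J],
[[-36.8,-3.1,-0.3],1.9,J],
[[-36.9,-1.8,-0.3],1.9,J],
[[-36.9,-0.6,-0.3],1.9,J],
[[-36.9,0.7,-0.3],1.9,J],
[[-36.9,1.9,-0.3],1.9,J],
[[-36.8,3.2,-0.3],1.9,J],
[[-36.6,4.4,-0.3],1.9,J],
[[-36.5,5.6,-0.3],1.9,J],
--
```

```bash
python3 -m creep '[[[-37,-4.6,0],1.9,4],[[-37,-3.4,0],1.9,4],[[-37,-2.1,0],1.9,4],[[-37,-0.9,0],1.9,4],[[-37,0.4,0],1.9,4],[[-37,1.6,0],1.9,4],[[-37,2.9,0],1.9,4],[[-37,4.1,0],1.9,4]]' 30; python3 -m creep '[[[-36,5.3,-1],2.2,4],[[0,0,0],0,4],[[0,0,0],0,4],[[0,0,0],0,4],[[0,0,0],0,4],[[0,0,0],0,4],[[0,0,0],0,4],[[0,0,0],0,4]]'
python3 - <<'E'
from h import *
f=grab('side')['frame'];h=grab('wrist')['frame'];grab('scene')
s=ctrl.state();t=s['eef_pos'];M=R.from_euler('z',-9.3,degrees=True).as_matrix();O=np.array([.4895,-.4018,0])
w=load('wrist');print('tcp',t,'jig',M.T@(t-O)*1000,np.degrees(s['eef_rot'][2]))
P=lambda q:proj(w,O+M@np.array(q)).round(1).tolist()
print('mouth',P((-.0495,.0575,.038)),P((-.0305,.0575,.038)),'partL',P((-.004,.047,.1)))
T=M.T@(t-O)
print('wall end bot',P((T[0]-.004,T[1]+.055,t[2]-.056)),P((T[0]+.004,T[1]+.055,t[2]-.056)),'top',P((T[0]-.004,T[1]+.055,t[2]+.034)))
sat=cv2.cvtColor(h,cv2.COLOR_BGR2HSV)[...,1]
for v in range(60,240,8): print(v,sat[v,256:320:2].tolist())
E
```

```text
time_s: 16.85
eef_pos: [0.4477, -0.3599, 0.1865]
eef_rot: [-3.137, -0.002, 1.446]
wrist_force: [0.8, -1.0, -1.1]
width: 0.088
grip_force: 30.2
time_s: 17.85
eef_pos: [0.4509, -0.3961, 0.1878]
eef_rot: [3.142, -0.0, 1.408]
wrist_force: [0.1, -0.2, -1.3]
width: 0.09
grip_force: 30.2
tcp [ 0.45085567 -0.39616712  0.18779289] jig [-39.04667228  -0.68622902 187.79289222] 80.69808955182498
mouth [[271.6, 130.9]] [[293.8, 130.9]] partL [[334.9, 153.3]]
wall end bot [[277.3, 148.1]] [[290.8, 148.1]] top [[272.6, 180.9]]
60 [40, 36, 36, 35, 35, 38, 35, 41, 43, 42, 41, 40, 37, 38, 37, 37, 40, 42, 37, 38, 34, 38, 35, 39, 39, 36, 38, 39, 39, 39, 35, 40]
68 [38, 38, 40, 39, 35, 36, 37, 39, 38, 38, 40, 38, 37, 38, 37, 38, 38, 40, 38, 38, 41, 36, 39, 38, 38, 41, 38, 42, 44, 40, 36, 37]
76 [36, 39, 34, 37, 40, 39, 36, 36, 40, 38, 40, 39, 37, 37, 40, 42, 40, 37, 37, 44, 40, 39, 40, 35, 41, 41, 39, 39, 38, 40, 41, 36]
84 [39, 37, 38, 36, 36, 38, 38, 38, 36, 40, 40, 37, 37, 40, 38, 40, 38, 39, 55, 5, 46, 41, 42, 39, 36, 40, 42, 37, 38, 36, 37, 36]
92 [38, 34, 39, 37, 38, 39, 39, 37, 41, 39, 38, 38, 41,
[... 1660 characters left out ...]
 75, 8, 5, 3, 5, 5, 6, 6, 5, 6, 6, 5, 6, 51, 85, 84, 86, 86, 83, 86, 84, 83, 84, 86, 85]
204 [35, 41, 42, 45, 80, 88, 83, 76, 5, 9, 8, 3, 5, 6, 6, 11, 6, 6, 8, 5, 62, 86, 84, 80, 84, 85, 84, 92, 87, 87, 95, 91]
212 [39, 43, 43, 41, 86, 84, 81, 75, 9, 6, 8, 6, 8, 6, 6, 8, 6, 5, 6, 6, 68, 88, 91, 86, 85, 86, 81, 90, 89, 87, 84, 85]
220 [40, 34, 36, 37, 80, 88, 84, 74, 27, 5, 6, 5, 6, 5, 8, 8, 8, 8, 8, 11, 66, 83, 84, 85, 83, 85, 92, 88, 85, 89, 85, 93]
228 [37, 44, 47, 39, 84, 84, 83, 73, 47, 6, 8, 6, 5, 8, 9, 6, 8, 6, 6, 5, 71, 71, 80, 87, 86, 87, 87, 87, 86, 84, 90, 86]
236 [37, 40, 44, 36, 84, 84, 86, 77, 57, 11, 3, 11, 7, 6, 8, 5, 6, 6, 8, 5, 72, 72, 82, 84, 88, 88, 85, 89, 87, 84, 87, 58]
```

Run:
```python
from h import *
h=load('wrist')['frame'];sat=cv2.cvtColor(h,cv2.COLOR_BGR2HSV);t=ctrl.state()['eef_pos']
for u in(281,284,287): print(u,'sat 138..185',sat[138:186,u,1].tolist());print('V 108..150',sat[108:150,u,2].tolist())
for v in (126,134,142): print(v,'V 262..320',sat[v,260:306,2].tolist())
w=load('wrist');M=R.from_euler('z',-9.3,degrees=True).as_matrix();O=np.array([.4895,-.4018,0])
for v in(112,113,114): print('board',v,(M.T@(atz(w,(284,v),.01)-O)*1000)[1].round(1))
for v in(143,145,147): print('wallend',v,(M.T@(atz(w,(284,v),t[2]-.056)-O)*1000).round(1))
```

```text
281 sat 138..185 [84, 83, 89, 81, 76, 80, 86, 86, 69, 6, 9, 3, 8, 9, 3, 15, 9, 12, 9, 11, 3, 9, 12, 19, 10, 9, 3, 9, 6, 18, 9, 9, 3, 6, 6, 9, 6, 0, 12, 9, 6, 8, 8, 8, 8, 5, 6, 8]
V 108..150 [165, 164, 166, 152, 106, 133, 181, 201, 199, 143, 136, 138, 134, 122, 154, 199, 199, 188, 171, 165, 165, 167, 183, 208, 209, 211, 194, 143, 144, 153, 154, 154, 155, 177, 191, 156, 136, 137, 125, 85, 88, 87]
284 sat 138..185 [82, 85, 83, 88, 86, 86, 88, 82, 68, 6, 15, 14, 6, 14, 12, 12, 14, 6, 9, 12, 11, 15, 15, 15, 3, 12, 9, 9, 9, 9, 6, 12, 9, 3, 9, 6, 9, 12, 11, 3, 8, 8, 6, 6, 8, 5, 9, 5]
V 108..150 [164, 164, 165, 162, 159, 163, 175, 180, 148, 140, 133, 135, 130, 120, 160, 207, 203, 190, 171, 164, 166, 166, 158, 136, 134, 133, 136, 137, 131, 136, 140, 132, 136, 133, 133, 134, 133, 137, 124, 86, 86, 93]
287 sat 138..185 [86, 82, 86, 86, 84, 83, 85, 83, 75, 11, 6, 8, 9, 15, 3, 9, 12, 14, 6, 11, 12, 11, 12, 12, 3, 9, 3, 6, 12, 6, 0, 6, 12, 3, 9, 3, 9, 12, 15, 6, 6, 8, 9, 5, 8, 5, 6, 6]
V 108..150 [165, 162, 163, 160, 147, 130, 172, 198, 208, 192, 140, 132, 131, 128, 163, 204, 204, 190, 172, 166, 1
[... 284 characters left out ...]
7, 146, 175, 215, 220, 187, 191, 207, 211, 212, 210, 160, 149, 149]
134 V 262..320 [108, 105, 103, 127, 135, 135, 136, 134, 133, 198, 206, 187, 180, 182, 182, 181, 176, 191, 212, 213, 199, 194, 147, 134, 136, 134, 132, 133, 128, 149, 149, 147, 144, 140, 186, 215, 220, 165, 137, 138, 138, 138, 140, 141, 140, 143]
142 V 262..320 [106, 105, 104, 127, 130, 134, 133, 134, 143, 196, 204, 188, 184, 184, 184, 181, 176, 189, 211, 213, 212, 191, 149, 135, 133, 133, 132, 133, 123, 147, 146, 145, 126, 147, 189, 214, 216, 144, 133, 139, 140, 141, 139, 140, 143, 143]
board 112 72.4
board 113 71.6
board 114 70.7
wallend 143 [-39.1  57.3 131.8]
wallend 145 [-39.1  56.1 131.8]
wallend 147 [-39.1  54.9 131.8]
```

The wrist numbers agree with the model. The held wall's lower end is at row 146 and columns 277–291, and the groove flare is centred on column 282.7, so I need about −1 mm across.

```bash
python3 -m creep '[[[-0.5,-1,25],0,4],[[0,0,25],0,4],[[0,0,25],0,4],[[0,0,14],0,4],[[0,0,7],0,4],[[0,0,7],0,4],[[0,0,7],0,4],[[0,0,0],0,4]]' 30; python3 -m creep '[[[0,0,3],0,4],[[0,0,3],0,4],[[0,0,2],0,4],[[0,0,1],0,4],[[0,0,1],0,4],[[0,0,1],0,4],[[0,0,0],0,4],[[0,0,0],0,4]]'
```

```text
time_s: 19.0
eef_pos: [0.4497, -0.3964, 0.0776]
eef_rot: [-3.141, -0.0, 1.408]
wrist_force: [0.5, -0.2, 0.5]
width: 0.088
grip_force: 30.2
time_s: 20.0
eef_pos: [0.4498, -0.3965, 0.0668]
eef_rot: [3.142, -0.0, 1.408]
wrist_force: [0.0, -0.9, -1.3]
width: 0.089
grip_force: 30.2
```

```bash
python3 -m creep '[[[0,0,1],0,4],[[0,0,1],0,4],[[0,0,1],0,4],[[0,0,1],0,4],[[0,0,0],0,4],[[0,0,0],0,4],[[0,0,0],0,4],[[0,0,0],0,4]]'
```

```text
time_s: 21.0
eef_pos: [0.4503, -0.3967, 0.0652]
eef_rot: [3.141, 0.001, 1.408]
wrist_force: [-3.2, 2.6, 17.7]
width: 0.089
grip_force: 33.0
```

Floor contact is at the same height as for the first wall (0.065). I'll release and rise, then look with the wrist camera.

```bash
python3 -m creep '[[[0,0,-3],0,4],[[0,0,0],0,15],[[0,0,0],0,15],[[0,0,0],0,15],[[0,0,-10],0,15],[[0,0,-30],0,15],[[0,0,-42],0,15],[[0,0,-42],0,15]]' 30; python3 -c "
from h import *
plan([(.5656,-.268,.190,87,5)],p=(.4495,-.3966,.1905),psi=80.7)"
```

```text
time_s: 22.0
eef_pos: [0.4498, -0.3964, 0.1916]
eef_rot: [3.141, -0.0, 1.409]
wrist_force: [0.2, -0.5, -1.0]
width: 0.175
grip_force: 0.0
[[29.1,18.8,0.1],-1.3,J],
[[28.7,19.4,0.1],-1.3,J],
[[28.3,20.0,0.1],-1.3,J],
[[27.8,20.6,0.1],-1.3,J],
[[27.4,21.2,0.1],-1.3,J],
--
```

```bash
python3 -m creep '[[[29,19,0],-1.3,40],[[29,19,0],-1.3,40],[[28,20,0],-1.3,40],[[28,21,0],-1.3,40],[[27,21,0],-1.3,40],[[0,0,0],0,40],[[0,0,0],0,40],[[0,0,0],0,40]]' 20
python3 - <<'E'
from h import *
f=grab('side')['frame'];h=grab('wrist')['frame'];g=grab('scene')['frame']
s=ctrl.state();print(s['eef_pos'],np.degrees(s['eef_rot'][2]))
c=lambda im,x,y,w,h,k:cv2.resize(im[y:y+h,x:x+w],(w*k,h*k),interpolation=cv2.INTER_CUBIC)
w=load('wrist');print('expected knob',proj(w,[.5656,-.268,.1285]))
o=np.zeros((600,800,3),np.uint8)
o[:,:400]=c(f,245,165,100,150,4)[:,:400]; o[:420,400:]=c(h,180,150,200,210,2)
o[420:,400:]=c(g,234,170,100,45,4)
cv2.imwrite('pics/g4.png',o)
v=cv2.cvtColor(h,cv2.COLOR_BGR2HSV)[...,2]; m=(v<45).astype(np.uint8)
n,l,st,ce=cv2.connectedComponentsWithStats(m)
for i in range(1,n):
    if st[i,4]>60: print(st[i],ce[i].round(1))
E
```

```text
time_s: 23.0
eef_pos: [0.5647, -0.2696, 0.19]
eef_rot: [-3.141, 0.001, 1.52]
wrist_force: [-0.5, -0.7, 0.1]
width: 0.467
grip_force: 0.0
[ 0.56506807 -0.26901679  0.18990517] 87.1088466159997
expected knob [[285.00576727 229.68382119]]
[  0 129   8  27 148] [  2.6 142.7]
[278 215  16  23 279] [285.3 225.7]
[    4   264   556   156 37533] [283.8 371.2]
```

View pics/g4.png

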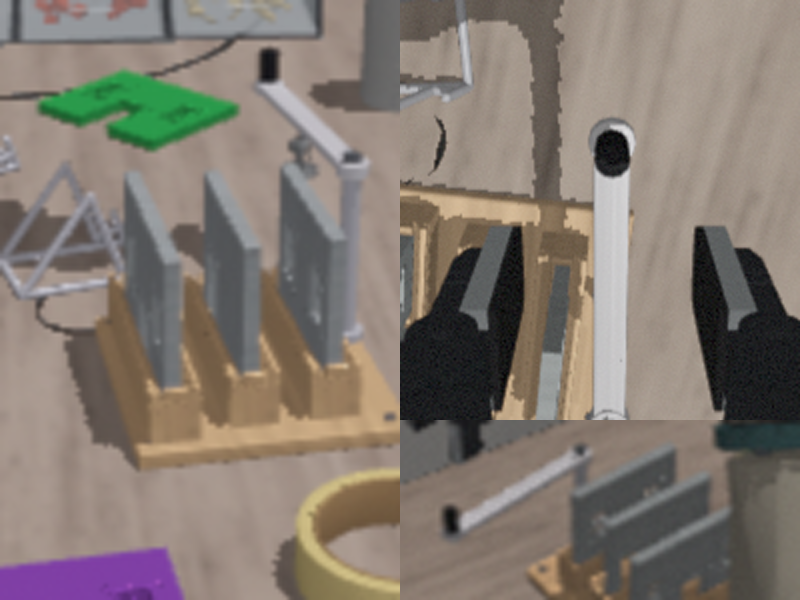

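All three walls stand level in the jig, and the knob lies on the finger centreline at wrist pixel (285,228). I'll descend, grip the knob and swing the bar along its arc.

```bash
python3 -m creep '[[[1,0.5,30],0,40],[[0,0,30],0,40],[[0,0,15],0,40],[[0,0,0],0,25],[[0,0,0],0,8],[[0,0,0],0,8],[[0,0,0],0,8],[[0,0,0],0,8]]' 20
```

```text
time_s: 24.15
eef_pos: [0.5668, -0.2674, 0.1156]
eef_rot: [3.14, 0.001, 1.522]
wrist_force: [-0.1, -0.5, 2.9]
width: 0.127
grip_force: 20.0
```

```bash
python3 -m creep '[[[-0.3,-6.4,0],-3,8],[[-0.7,-12.9,0],-6,8],[[-0.7,-12.9,0],-6,8],[[-0.7,-12.9,0],-6,8],[[-0.7,-12.9,0],-6,8],[[-0.7,-12.9,0],-6,8],[[-0.7,-12.9,0],-6,8],[[-0.7,-12.9,0],-6,8]]' 20; python3 -c "
from h import *
s=ctrl.state();p=s['eef_pos'];d=p[:2]-np.array([.5592,-.3909]);print(np.hypot(*d),np.degrees(np.arctan2(d[1],d[0])),np.degrees(s['eef_rot'][2]),s['wrist_force'],p)"
```

```text
time_s: 25.15
eef_pos: [0.4767, -0.2982, 0.1155]
eef_rot: [-3.141, -0.001, 2.311]
wrist_force: [-1.6, 2.2, 5.5]
width: 0.126
grip_force: 20.3
0.12408237337518897 131.6904817339738 132.4294387021066 [-1.59373463  2.21231777  5.51971242] [ 0.47667203 -0.29824165  0.11550539]
```

```bash
python3 -m creep '[[[-0.7,-12.9,0],-6,8],[[-0.7,-12.9,0],-6,8],[[-0.7,-12.9,0],-6,8],[[-0.7,-12.9,0],-6,8],[[-0.7,-12.9,0],-6,8],[[-0.3,-6.4,0],-3,8],[[-0.2,-4.3,0],-2,8],[[0,0,0],0,8]]' 20; python3 -c "
from h import *
s=ctrl.state();p=s['eef_pos'];d=p[:2]-np.array([.5592,-.3909]);print(np.hypot(*d),np.degrees(np.arctan2(d[1],d[0])),np.degrees(s['eef_rot'][2]),s['wrist_force'],p)"
```

```text
time_s: 26.15
eef_pos: [0.4376, -0.3639, 0.1154]
eef_rot: [-3.14, -0.005, 2.917]
wrist_force: [-6.1, 2.0, 8.7]
width: 0.129
grip_force: 20.6
0.12457027066996526 167.472283157245 167.1240128404745 [-6.06947277  2.0380575   8.71151919] [ 0.4375956  -0.36387923  0.11538664]
```

```bash
python3 -m creep '[[[0,-2.1,0],-1,8],[[0,-2.1,0],-1,8],[[0,-2.1,0],-1,8],[[0,-2.1,0],-0.5,8],[[0,0,0],0,8],[[0,0,0],0,8],[[0,0,0],0,8],[[0,0,0],0,8]]' 20; python3 -c "
from h import *
s=ctrl.state();p=s['eef_pos'];d=p[:2]-np.array([.5592,-.3909]);print(np.hypot(*d),np.degrees(np.arctan2(d[1],d[0])),np.degrees(s['eef_rot'][2]),s['wrist_force'],p)"
```

```text
time_s: 27.15
eef_pos: [0.4362, -0.3708, 0.1153]
eef_rot: [-3.141, -0.005, 2.979]
wrist_force: [-5.6, 2.7, 9.0]
width: 0.126
grip_force: 20.6
0.12464303346168175 170.73281405393286 170.67520283801755 [-5.5849581   2.73091539  8.95580298] [ 0.43618379 -0.37082766  0.11534466]
```

```bash
python3 -m creep '[[[0,-1.5,0],-0.5,8],[[0,-1.5,0],-0.5,8],[[0,-1.5,0],0,8],[[0,-1,0],0,8],[[0,0,0],0,8],[[0,0,0],0,8],[[0,0,0],0,8],[[0,0,0],0,8]]' 20; python3 -c "
from h import *
s=ctrl.state();p=s['eef_pos'];d=p[:2]-np.array([.5592,-.3909]);print(np.hypot(*d),np.degrees(np.arctan2(d[1],d[0])),np.degrees(s['eef_rot'][2]),s['wrist_force'],p)"
```

```text
time_s: 28.15
eef_pos: [0.4361, -0.3713, 0.1153]
eef_rot: [3.135, -0.006, 2.999]
wrist_force: [-6.0, 11.9, 11.0]
width: 0.124
grip_force: 20.9
0.12462535964918142 170.93538304857154 171.8326795843491 [-6.00527444 11.90664052 11.03034265] [ 0.43613105 -0.37126549  0.11526585]
```

```bash
python3 -m creep '[[[0,3,0],0,8],[[0,1,0],0,25],[[0,0,0],0,25],[[0,0,0],0,25],[[0,0,-15],0,25],[[0,0,-25],0,25],[[0,0,-30],0,25],[[0,0,-30],0,25]]' 20
python3 - <<'E'
from h import *
w=grab('wrist');f=grab('side');g=grab('scene');h=w['frame']
M=R.from_euler('z',-9.3,degrees=True).as_matrix();O=np.array([.4895,-.4018,0])
print('exp knob px',proj(w,O+M@np.array([-.056,.022,.1285])))
v=cv2.cvtColor(h,cv2.COLOR_BGR2HSV)[...,2]; n,l,st,ce=cv2.connectedComponentsWithStats((v<45).astype(np.uint8))
for i in range(1,n):
    if 60<st[i,4]<3000: print(st[i],ce[i].round(1),(M.T@(atz(w,ce[i],.12)-O)*1000).round(1))
# bystanders: difference from the first views
for n,im in(('side',f['frame']),('scene',g['frame'])):
    o=cv2.imread('pics/%s0.png'%n); d=cv2.absdiff(o,im).max(2)
    for k,p,hh in(('cup',(.2975,-.353,0),.085),('mini',(.634,-.161,0),.034)):
        p=np.array(p); q=proj(g if n=='scene' else f,[p,p+[0,0,hh]]); c=q.mean(0).astype(int)
        print(n,k,c,'diff>40 frac',(d[c[1]-15:c[1]+15,c[0]-12:c[0]+12]>40).mean().round(3))
# walls: top edge corners vs seated model
for n,x,L in(('front',-.04,.055),('mid',0,.047),('rear',.04,.047)):
    for sd,F in(('side',f),('scene',g)): print(n,sd,proj(F,[O+M@np.array([x,L,.1]),O+M@np.array([x,-L,.1])]).round(1).tolist())
E
```

```text
time_s: 29.15
eef_pos: [0.4386, -0.3732, 0.2167]
eef_rot: [-3.141, 0.001, 2.997]
wrist_force: [1.2, -0.9, -0.1]
width: 0.296
grip_force: 0.0
exp knob px [[285.63220376 216.97266321]]
[435   0  21  33 209] [440.9  18.3] [-188.1  118.   120. ]
[280 204  15  16 100] [287.  209.2] [-59.3  23.  120. ]
side cup [201 246] diff>40 frac 0.011
side mini [318 201] diff>40 frac 0.283
scene cup [337 245] diff>40 frac 0.0
scene mini [206 227] diff>40 frac 0.0
front side [[277.0, 206.6], [287.4, 229.5]]
front scene [[291.2, 204.7], [321.0, 188.9]]
mid side [[296.9, 206.6], [307.7, 225.9]]
mid scene [[285.0, 195.8], [310.2, 182.8]]
rear side [[315.9, 205.1], [328.5, 224.0]]
rear scene [[276.8, 188.4], [301.9, 175.9]]
```

Run:
```python
from h import *
p=cv2.imread('pics/g4.png')[:,:400]; f=ctrl.grab_frame('side')['frame']
n=cv2.resize(f[165:315,245:345],(400,600),interpolation=cv2.INTER_CUBIC)
d=(cv2.absdiff(p,n).max(2)>40)
for k,(x0,x1,y0,y1) in dict(front=(115,190,200,390),mid=(200,265,200,380),rear=(280,345,200,370),jig=(100,390,380,460)).items(): print(k,d[y0:y1,x0:x1].mean().round(3))
ys,xs=np.where(d);print([(y,int(d[y:y+30].sum()),xs[(ys>=y)&(ys<y+30)].min(initial=999),xs[(ys>=y)&(ys<y+30)].max(initial=0)) for y in range(0,600,30)])
```

```text
front 0.034
mid 0.011
rear 0.0
jig 0.0
[(0, 0, np.int64(999), np.int64(0)), (30, 258, np.int64(258), np.int64(280)), (60, 607, np.int64(258), np.int64(286)), (90, 643, np.int64(266), np.int64(318)), (120, 893, np.int64(97), np.int64(348)), (150, 2742, np.int64(97), np.int64(348)), (180, 888, np.int64(0), np.int64(307)), (210, 2132, np.int64(0), np.int64(203)), (240, 2444, np.int64(0), np.int64(203)), (270, 41, np.int64(58), np.int64(290)), (300, 0, np.int64(999), np.int64(0)), (330, 0, np.int64(999), np.int64(0)), (360, 500, np.int64(21), np.int64(69)), (390, 0, np.int64(999), np.int64(0)), (420, 0, np.int64(999), np.int64(0)), (450, 0, np.int64(999), np.int64(0)), (480, 0, np.int64(999), np.int64(0)), (510, 0, np.int64(999), np.int64(0)), (540, 0, np.int64(999), np.int64(0)), (570, 0, np.int64(999), np.int64(0))]
```

The only changes are where the bar was and where it is now, plus moving shadows. The walls and jig are unchanged, and the knob is at the stop position, so I'm handing in.

```bash
python3 -c "
from station import ctrl
print(ctrl.sign_off())"
```

```text
the job is handed in; nothing more can be done
None
```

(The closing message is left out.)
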